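# Hold up the carry tray that is laid up with the steel jar

### The arm

A 7-joint arm with a two-finger parallel gripper is mounted at the origin on the work surface. World frame = base frame: x ahead of the robot, y to its left, z up, the work surface at z = 0. Lengths are in m, angles in rad, forces in N, time in s.
With the tool pointing down it reaches from about 0.425 to 1.025 m from the base axis. Payload 9.4 kg.
Tool frame: the origin (TCP) lies on the front face of the gripper's body, between the roots of the fingers; the fingertips stand 73 mm ahead of it and the grasp point (between the pads) lies 54 mm ahead of it; z points along the fingers, y is the direction in which the jaws open and shut (so a half turn about z gives the same grasp; the last joint's range is limited). The gripper opens to 85 mm and grips with 20 to 120 N. Pads are 22 mm wide; open, the fingers measure 114 mm over their backs; the gripper's body (76 mm by 85 mm) begins 54 mm behind the grasp point. The pads swing forward as they close: fully open they stand 13 mm farther back than shut.
Start: joints at [-0.077, 0.599, -0.003, 1.599, 0.002, 0.943, -0.08], TCP at [0.725, -0, 0.304] pointing down, gripper open.
Joint ranges: [-2.57, 2.57], [-0.35, 1.97], [-1.29, 1.29], [0.11, 2.56], [-1.05, 4.19], [0.11, 1.86], [-2.63, 2.63]. Speed limits (rad/s): [2.22, 2.22, 3.01, 3.01, 3.14, 3.14, 3.14].

### API

Orientations are given as a unit quaternion [x, y, z, w].
In Python, from cell import readout, viewer, finish_job gives the robot as it stands.
- The arm moves only by the tool jog_arm, never from a script. Its argument "commands" is a list of rows, each an object of numbers: "x", "y", "z": the shift along the tool's x, y, z in units of 50 mm (1.0 is 50 mm); "ax", "ay", "az": the turn, a rotation vector about the tool's x, y, z in units of 8 degrees (1.0 is 8 degrees); "hand": the gripper command: -1 is shut, 1 is fully open, values between are in proportion. A call has 1 to 12 rows; each row shifts and turns the pose as measured when the row begins, along the tool's axes as they then stand; what a row does not reach is not made up. A row lasts 1/10 s, in which the tool goes at most 50 mm and 8.59 degrees, less where a joint would pass 70% of its speed; a pose out of reach is approached as far as the arm can. A call is refused whole if a number of a shift passes 1 or a number of a turn 1, either way. A call with a gripper value outside its range is refused whole. The fingers move at their own pace and stop on an object; "newtons" is the grip in N (left out, the last holds). Time passes only in rows, so rows that do not move let the fingers close. It gives the time, the measured TCP pose, the force and the opening at its end, in the units of the state.
- readout.observe(): the state, without advancing time (a new reading comes with each control period).
- viewer.camera(name): name is "scene" or "side" or "wrist"; returns a dict with "img" (400x640x3 uint8, red, green, blue), "fov_y" (degrees; the focal length in pixels is half the picture's height over the tangent of half this angle, whatever the lens; pixels are square), "cx", "cy" (the principal point, pixels), "pose" (4x4, takes a point from camera to world coordinates). Camera axes: x right, y down, z forward; pixel columns grow to the right and rows downward; lengths in m; the calibration is good to about 2 mm. A picture is of the moment at which its call begins. There is no depth.
- finish_job(): hands the job in, once; it reports no verdict.
The state is a dict: "t": time; "joints": joint angles; "qd": joint speeds; "effort": joint torques, N m; "ee_pos": TCP position; "ee_rot": TCP orientation; "ft_force": force on the tool from outside, world axes, zero at the start; "wrist_torque": the same for the moment, N m; "width": finger opening in m.
Only numpy, scipy, OpenCV 4.12 (cv2) and the standard library are available. Lean on these libraries where they do the work, as an engineer would, in place of code of your own. Each camera call takes 0.05 s, during which the arm holds its last target.

### The job

Two identical grey carry trays with cupping cups stand on the desk, and one of them also has the lidded steel swab jar in it. Pick up that tray by the grip bar of its centre handle, with everything in it, without tipping it, and hold it level and still about 12 cm above the place where it stood for a few seconds, ready for the practitioner to take; finish while still holding it there. Leave the other tray and the rest of the desk as they are.

Things in the scene. Friction and masses are not known exactly. Their poses are not given: they have to be found in the camera images.
- tray_a_grip (a point): centre of the grip bar of tray_a, 165 mm above the tray's underside; the bar runs 160 mm along x, is 24 mm wide (y) and 26 mm high (top at 178 mm), and is free to grasp for 60 mm either side of this point, where the 18 mm wide uprights that carry it begin (64 to 82 mm from this point, 8 mm thick, below the bar); the hand opening below the bar is 60 mm high. z is up when the tray is level
- tray_a: grey plastic carry tray, 240 mm long (its x) by 164 mm wide, walls 60 mm high and 4 mm thick (rim 248 x 172 mm), six open pockets, about 350 g empty; one of two identical trays. A panel along its middle carries a straight horizontal grip bar at the top, with a hand opening below it. Origin at the centre of its underside, z up
- tray_b_grip (a point): centre of the grip bar of tray_b, 165 mm above the tray's underside; the bar runs 160 mm along x, is 24 mm wide (y) and 26 mm high (top at 178 mm), and is free to grasp for 60 mm either side of this point, where the 18 mm wide uprights that carry it begin (64 to 82 mm from this point, 8 mm thick, below the bar); the hand opening below the bar is 60 mm high. z is up when the tray is level
- tray_b: grey plastic carry tray, 240 mm long (its x) by 164 mm wide, walls 60 mm high and 4 mm thick (rim 248 x 172 mm), six open pockets, about 350 g empty; one of two identical trays. A panel along its middle carries a straight horizontal grip bar at the top, with a hand opening below it. Origin at the centre of its underside, z up
- jar: the lidded steel swab jar: plain round stainless jar 67 mm across, 108 mm high with its small lid knob, about 200 g, loose in a pocket of one of the two trays; the only steel jar on the desk; origin at the centre of its underside, z up. Each tray holds three things: this jar or a cup in each of three pockets, 78 mm from the tray's middle towards either end or level with the middle, 40 mm to the side of the centre panel, standing on the 4 mm floor
- cup_1: bamboo cupping cup, loose in a pocket of one of the trays, open end up, 56 mm across, 85 mm high, about 70 g; origin at the centre of its underside, z up
- cup_2: bamboo cupping cup, loose in a pocket of one of the trays, open end up, 56 mm across, 85 mm high, about 70 g; origin at the centre of its underside, z up
- cup_3: bamboo cupping cup, loose in a pocket of one of the trays, open end up, 56 mm across, 85 mm high, about 70 g; origin at the centre of its underside, z up
- globe_1: glass cupping cup, loose in a pocket of one of the trays, mouth down, round body 51 mm across with a small knob on top, 75 mm high, about 80 g; origin at the centre of its underside, z up
- globe_2: glass cupping cup, loose in a pocket of one of the trays, mouth down, round body 51 mm across with a small knob on top, 75 mm high, about 80 g; origin at the centre of its underside, z up
- needle_carton: bystander, loose: white needle carton 105 x 55 x 42 mm between the trays; origin at the centre of its underside
- cup_spare: bystander, loose: a single bamboo cup, 56 mm across, 85 mm high, standing on the desk itself; origin at the centre of its underside
- kidney_dish: bystander, loose: steel kidney dish about 195 x 115 x 40 mm at the right side; origin at the centre of its underside
- gel_bottle: bystander, loose: white pump bottle 62 mm across, 176 mm high, at the left side; origin at the centre of its underside
- tape_roll: bystander, loose: roll of paper tape 76 mm across, 25 mm high, at the left side; origin at the centre of its underside
- cotton_jar: bystander, loose: glass jar with aluminium lid 74 mm across, 94 mm high, at the left side; origin at the centre of its underside
Mind the look-alikes: they are no part of the job. Leave any blue, red or yellow look-alike of the cup_3 alone.

How it is judged:
By the outcome, as a careful person would: the job done as asked, in the order asked, and still so for the second after the job is handed in, while the arm keeps its last pose, push and grip.
It also fails if it takes over 40 s, if anything falls off the work surface, if the arm or the gripper's body presses on something with over 40 N, if the wrist force passes 120 N, or if a joint passes its speed limit or range.

## Working session

There is one attempt and no reset: what is moved stays moved. The work goes in short steps, Python scripts to look and compute and a tool call to move; the robot and the scene stay as the last step left them, time stands still between calls to the robot, and variables do not carry over. Pictures are saved under pics/ and viewed, and the job is handed in when it is done.

Besides the shell and the picture viewer there is one more tool, called after ">>>" as a command line: name --argument value ..., lists and objects as JSON in quotes. jog_arm: Moves the arm, as the interface text tells. Its arguments: {"type":"object","properties":{"commands":{"type":"array","items":{"type":"object","properties":{"x":{"type":"number"},"y":{"type":"number"},"z":{"type":"number"},"ax":{"type":"number"},"ay":{"type":"number"},"az":{"type":"number"},"hand":{"type":"number"}}}},"newtons":{"type":"number"}},"required":["commands"]}

```bash
mkdir -p pics; ls; python3 - <<'E'
from cell import readout, viewer
import cv2,numpy as np,pickle
print(readout.observe())
for n in ["scene","side","wrist"]:
    c=viewer.camera(n); cv2.imwrite(f"pics/{n}0.png",c["img"][:,:,::-1]); pickle.dump(c,open(f"pics/{n}0.pkl","wb"))
    print(n,c["fov_y"],c["cx"],c["cy"],np.round(c["pose"],3).tolist())
E
```

```text
pics
{'t': 0.0, 'joints': array([-0.07670174,  0.60014177, -0.00254329,  1.60011294,  0.00184244,
        0.94292105, -0.07977141]), 'qd': array([ 0.00055655, -0.00073313,  0.00074677, -0.00192953,  0.00030583,
        0.0007344 , -0.0001498 ]), 'effort': array([-9.47821900e-04, -7.76440001e+01,  1.56451017e+00, -2.58004493e+01,
        1.21808253e-02,  8.94789293e-03,  3.55701900e-05]), 'ee_pos': array([ 7.24645056e-01, -1.34515508e-05,  3.03010908e-01]), 'ee_rot': array([ 7.07066321e-01,  7.07146796e-01, -6.18886562e-04, -4.92398617e-04]), 'ft_force': array([-0.05886081, -0.55780383, -0.34627702]), 'wrist_torque': array([ 0.02541508,  0.03115002, -0.03402436]), 'width': 0.08537519354837862}
scene 43.648283057659654 325.3964243652479 192.6037964270343 [[-0.852, 0.39, -0.349, 1.153], [0.523, 0.646, -0.556, 1.008], [0.009, -0.656, -0.754, 1.491], [0.0, 0.0, 0.0, 1.0]]
side 47.15666904965612 318.4083288006319 196.37763637452755 [[0.709, -0.361, 0.606, -0.437], [-0.705, -0.386, 0.595, -0.97], [0.019, -0.849, -0.528, 0.97], [0.0, 0.0, 0.0, 1.0]]
wrist 64.55213934027269 314.4527197988302 196.6376355126287 [[1.0, 0.001, -0.001, 0.725], [0.001, -0.954, -0.299, 0.076], [-0.002, 0.299, -0.954, 0.373], [0.0, 0.0, 0.0, 1.0]]
```

View pics/scene0.png

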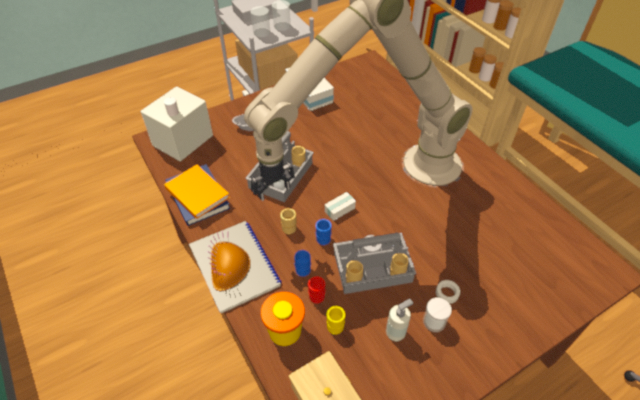

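View pics/side0.png

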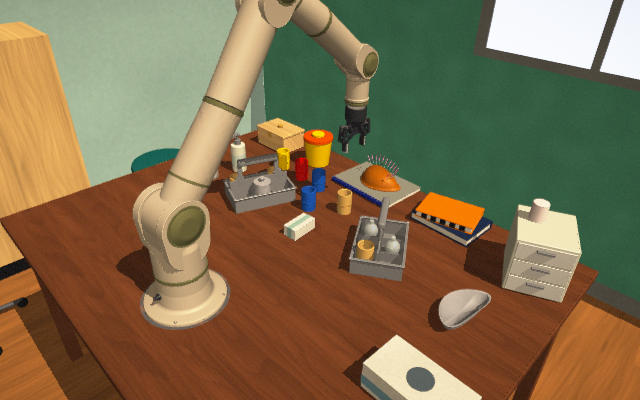

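View pics/wrist0.png

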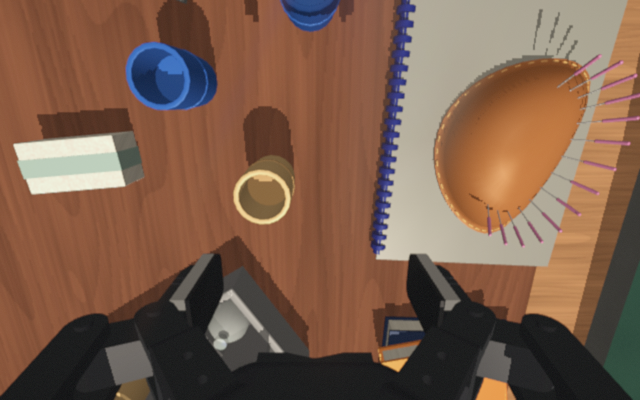

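The scene view shows a tray at the left, about (373,262), with two bamboo cups and a steel-looking object behind the handle. The other tray, about (280,172), holds one bamboo cup, and the side view shows two glass globes in it at about (370,228) and (392,243). I'll take close crops of both.

```bash
python3 - <<'E'
import cv2
a=cv2.imread("pics/scene0.png")[220:300,320:425]; b=cv2.imread("pics/side0.png")[145:215,215:305]; d=cv2.imread("pics/side0.png")[190:285,340:415]
for n,i,s in (("cA",a,7),("cB",b,8),("cC",d,6)): cv2.imwrite(f"pics/{n}.png",cv2.resize(i,None,fx=s,fy=s,interpolation=cv2.INTER_CUBIC))
E
```

```text
(no output)
```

View pics/cA.png

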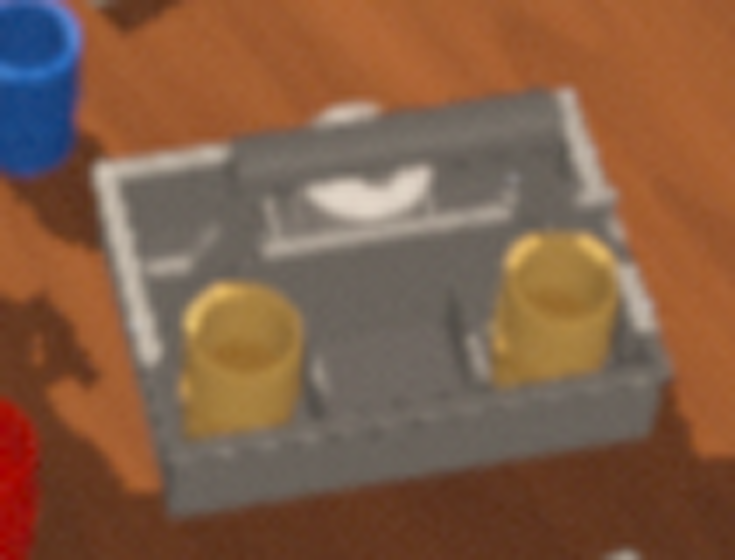

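View pics/cB.png

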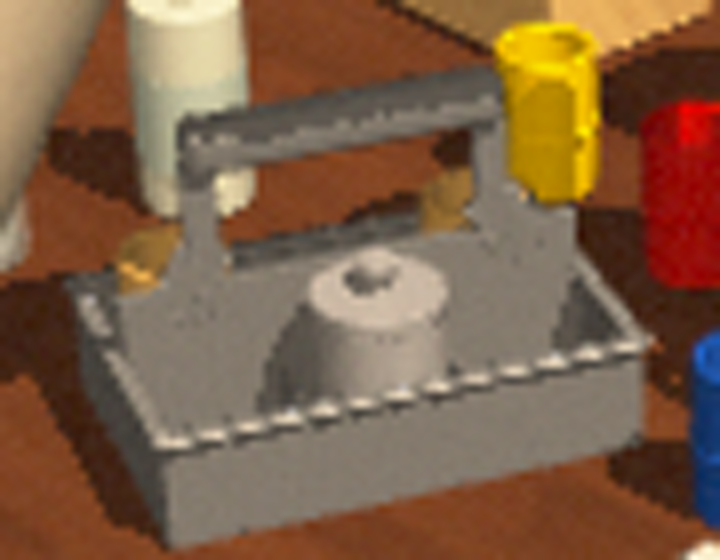

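View pics/cC.png

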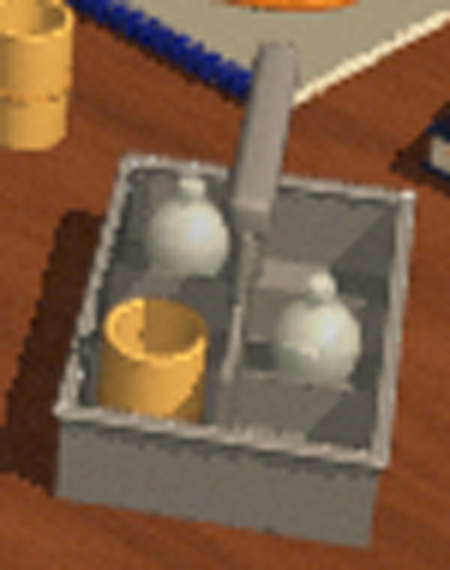

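Possible mistakes: the two trays, at scene (373,262) and (280,172). The only steel jar, with lid and knob, is at side (261,183), in the left tray; the other tray holds two globes and one cup. So I choose the left tray. Next I triangulate its bar ends.

```bash
cat > h.py <<'E'
import numpy as np,pickle,cv2
def P(c):
    f=200/np.tan(np.radians(c["fov_y"])/2); K=np.array([[f,0,c["cx"]],[0,f,c["cy"]],[0,0,1]])
    return K@np.linalg.inv(c["pose"])[:3]
def tri(c1,p1,c2,p2):
    P1,P2=P(c1),P(c2)
    X=cv2.triangulatePoints(P1,P2,np.array(p1,float).reshape(2,1),np.array(p2,float).reshape(2,1)); X=(X[:3]/X[3]).ravel()
    r=[proj(c,X)-np.array(p) for c,p in((c1,p1),(c2,p2))]
    return X,np.round(r,2).tolist()
def proj(c,X):
    q=P(c)@np.append(X,1); return q[:2]/q[2]
L=lambda n:pickle.load(open(f"pics/{n}.pkl","rb"))
E
python3 - <<'E'
from h import *
s,d=L("scene0"),L("side0")
A,ra=tri(s,(354,242.9),d,(277.3,157.1)); B,rb=tri(s,(400.3,236),d,(239.1,163.8))
print(A,ra,B,rb,(A+B)/2,np.linalg.norm(A-B),np.degrees(np.arctan2(*(A-B)[1::-1])))
E
```

```text
[0.57469817 0.25675881 0.1606223 ] [[-1.26, -0.15], [-1.26, 0.06]] [0.43171919 0.31259254 0.16179456] [[-1.9, -0.02], [-1.96, -0.1]] [0.50320868 0.28467567 0.16120843] 0.15349843288359552 -21.330799436495198
```

>>> jog_arm --commands '[{"x": 0.55,"y": -0.43,"hand": 1},{"x": 0.55,"y": -0.43},{"x": 0.55,"y": -0.43},{"x": 0.55,"y": -0.43},{"x": 0.55,"y": -0.43},{"x": 0.55,"y": -0.43},{"x": 0.55,"y": -0.43},{"x": 0.55,"y": -0.43},{"az": -0.9},{"az": -0.9},{"az": -0.9},{"az": -0.9}]'

```text
$.commands[0]: bad value
```

>>> jog_arm --commands '[{"az": -0.9},{"az": -0.9},{"az": -0.9},{"az": -0.9},{"az": -0.9},{"az": -0.5},{}]'

```text
$.commands[0]: bad value
```

```bash
cat > look.py <<'E'
import sys
from cell import readout, viewer
from h import *
from scipy.spatial.transform import Rotation as R
t=sys.argv[1]
for n in sys.argv[2:]:
    c=viewer.camera(n); cv2.imwrite(f"pics/{n}{t}.png",c["img"][:,:,::-1]); pickle.dump(c,open(f"pics/{n}{t}.pkl","wb"))
o=readout.observe()
print(o["t"],o["ee_pos"].round(4),R.from_quat(o["ee_rot"]).as_matrix().round(4).tolist(),o["joints"].round(2),o["ft_force"].round(1),o["wrist_torque"].round(2),round(o["width"],4))
E
python3 look.py 1 wrist
```

```text
0.2 [0.7248 0.     0.3033] [[-0.0, 1.0, -0.001], [1.0, 0.0, -0.0001], [-0.0001, -0.001, -1.0]] [-0.08  0.6  -0.    1.6   0.    0.94 -0.08] [-0.4  0.9  0.1] [-0.02  0.    0.01] 0.085
```

View pics/wrist1.png

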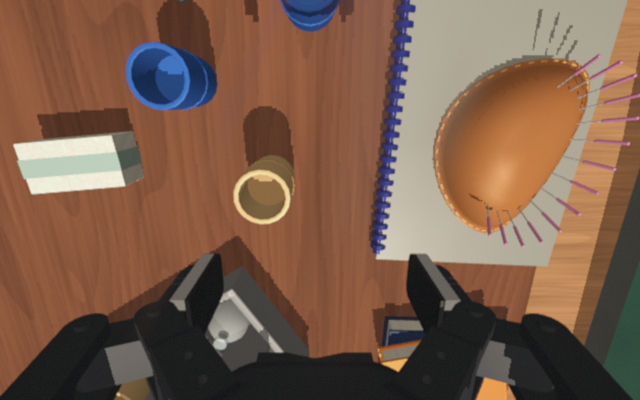

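Both calls were refused, so I assume every row needs all the keys.

>>> jog_arm --commands '[{"x": 0.55,"y": -0.43,"z": 0,"ax": 0,"ay": 0,"az": 0,"hand": 1},{"x": 0.55,"y": -0.43,"z": 0,"ax": 0,"ay": 0,"az": 0,"hand": 1},{"x": 0.55,"y": -0.43,"z": 0,"ax": 0,"ay": 0,"az": 0,"hand": 1},{"x": 0.55,"y": -0.43,"z": 0,"ax": 0,"ay": 0,"az": 0,"hand": 1},{"x": 0.55,"y": -0.43,"z": 0,"ax": 0,"ay": 0,"az": 0,"hand": 1},{"x": 0.55,"y": -0.43,"z": 0,"ax": 0,"ay": 0,"az": 0,"hand": 1},{"x": 0.55,"y": -0.43,"z": 0,"ax": 0,"ay": 0,"az": 0,"hand": 1},{"x": 0.55,"y": -0.43,"z": 0,"ax": 0,"ay": 0,"az": 0,"hand": 1},{"x": 0,"y": 0,"z": 0,"ax": 0,"ay": 0,"az": -0.9,"hand": 1},{"x": 0,"y": 0,"z": 0,"ax": 0,"ay": 0,"az": -0.9,"hand": 1},{"x": 0,"y": 0,"z": 0,"ax": 0,"ay": 0,"az": -0.9,"hand": 1},{"x": 0,"y": 0,"z": 0,"ax": 0,"ay": 0,"az": -0.9,"hand": 1}]'

```text
t: 1.4
ee_pos: [0.5445, 0.2292, 0.3009]
ee_rot: [0.501, 0.865, -0.002, -0.001]
ft_force: [0.7, 0.5, 0.6]
width: 0.0856
```

>>> jog_arm --commands '[{"x": 0,"y": 0,"z": 0,"ax": 0,"ay": 0,"az": -0.9,"hand": 1},{"x": 0,"y": 0,"z": 0,"ax": 0,"ay": 0,"az": -0.9,"hand": 1},{"x": 0,"y": 0,"z": 0,"ax": 0,"ay": 0,"az": -0.9,"hand": 1},{"x": 0,"y": 0,"z": 0,"ax": 0,"ay": 0,"az": -0.9,"hand": 1},{"x": 0,"y": 0,"z": 0,"ax": 0,"ay": 0,"az": -0.9,"hand": 1},{"x": 0,"y": 0,"z": 0,"ax": 0,"ay": 0,"az": -0.5,"hand": 1}]'

```text
t: 2.0
ee_pos: [0.544, 0.229, 0.3005]
ee_rot: [0.159, 0.987, -0.001, -0.002]
ft_force: [-0.0, -0.4, -0.0]
width: 0.0854
```

```bash
python3 look.py 2 wrist
```

```text
2.05 [0.5441 0.2289 0.3004] [[-0.9502, 0.3118, -0.004], [0.3118, 0.9502, -0.0024], [0.0031, -0.0036, -1.0]] [-0.24  0.46 -0.36  1.9   0.22  0.82  0.54] [0.7 0.7 0.1] [0.03 0.01 0.01] 0.0853
```

View pics/wrist2.png

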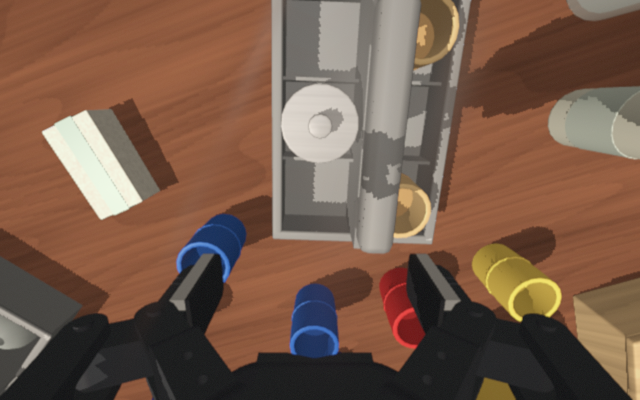

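The wrist picture clearly shows the jar with its lid knob at (320,125) and the bar running from (390,0) to (376,250). I'll enlarge the bar to read its edges.

```bash
python3 - <<'E'
import cv2
a=cv2.imread("pics/wrist2.png")
cv2.imwrite("pics/w2a.png",cv2.resize(a[0:120,320:470],None,fx=5,fy=5,interpolation=cv2.INTER_CUBIC))
cv2.imwrite("pics/w2b.png",cv2.resize(a[150:270,320:470],None,fx=5,fy=5,interpolation=cv2.INTER_CUBIC))
E
```

```text
(no output)
```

View pics/w2a.png

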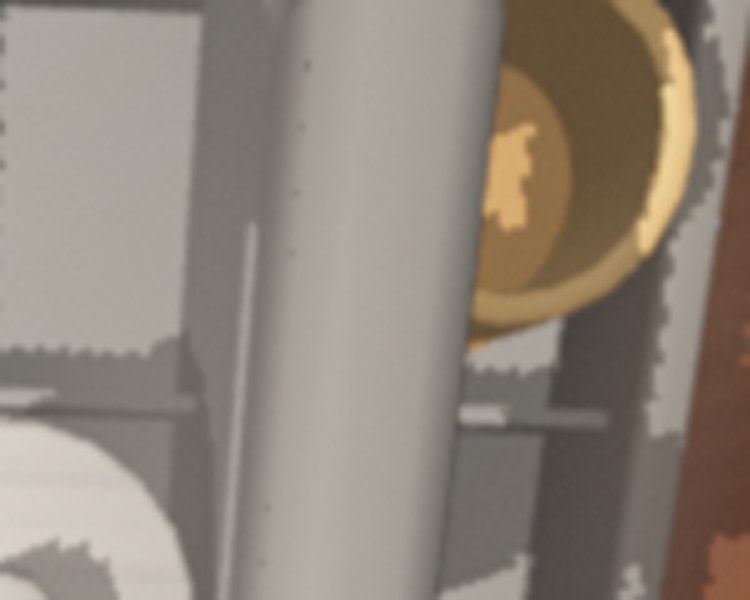

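View pics/w2b.png

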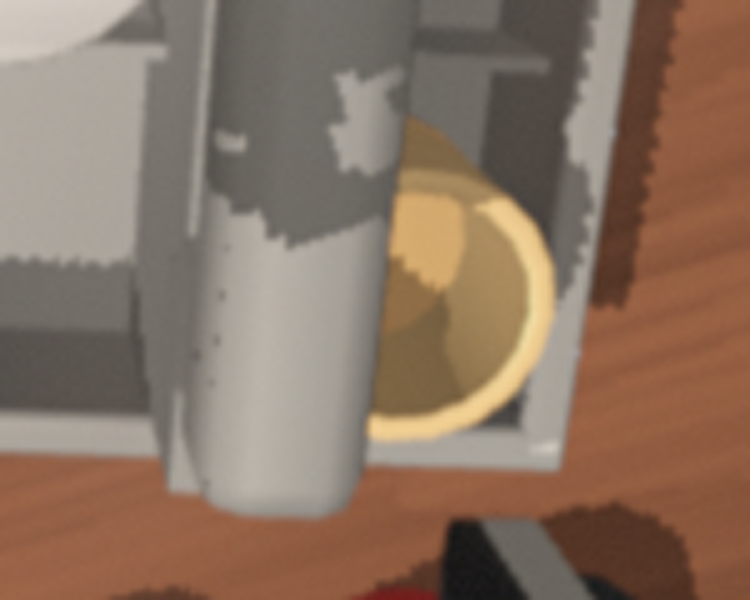

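```bash
cat >> h.py <<'E'
def bp(c,p,z):
    f=200/np.tan(np.radians(c["fov_y"])/2); d=c["pose"][:3,:3]@np.array([(p[0]-c["cx"])/f,(p[1]-c["cy"])/f,1]); o=c["pose"][:3,3]
    return o+d*(z-o[2])/d[2]
E
python3 - <<'E'
from h import *
c=L("wrist2")
a,b,e=bp(c,(393.3,60),.168),bp(c,(378,210),.168),bp(c,(376,253.4),.178)
u=(a-b)[:2];u/=np.linalg.norm(u)
print(a,b,e,u,np.degrees(np.arctan2(u[1],u[0])))
print("centre from end",e[:2]+.08*u)
print("widths",np.linalg.norm(bp(c,(371.6,60),.168)-bp(c,(415,60),.168)),np.linalg.norm(bp(c,(360,210),.168)-bp(c,(396,210),.168)))
s,d=L("scene0"),L("side0")
A,ra=tri(d,(277.3,157.1),c,(376,250));print(A,ra)
# jar knob two-view
print(tri(d,(261.5,179.5),c,(320,125)))
E
```

```text
[0.46611132 0.30341062 0.168     ] [0.5540308  0.27071582 0.168     ] [0.57952263 0.26059823 0.178     ] [-0.93728949  0.34855189] 159.60123237546577
centre from end [0.50453947 0.28848238]
widths 0.025550543861936673 0.02434696081668014
[0.58753437 0.26313469 0.154656  ] [[0.24, -0.14], [0.36, -2.94]]
(array([0.49384163, 0.25006228, 0.09560415]), [[0.01, -0.0], [0.02, -0.06]])
```

The bar centre comes out at about (0.504, 0.288), at 159.6° and about 0.165 m high. The silhouette width of 24–25.5 mm fits that height, and the jar lies 40 mm to the side, as the text says. I'll move above it.

>>> jog_arm --commands '[{"x": 0.28,"y": 0.22,"z": 0,"ax": 0,"ay": 0,"az": 0.14,"hand": 1},{"x": 0.28,"y": 0.22,"z": 0,"ax": 0,"ay": 0,"az": 0.14,"hand": 1},{"x": 0.28,"y": 0.22,"z": 0,"ax": 0,"ay": 0,"az": 0,"hand": 1},{"x": 0.28,"y": 0.22,"z": 0,"ax": 0,"ay": 0,"az": 0,"hand": 1},{"x": 0,"y": 0,"z": 0,"ax": 0,"ay": 0,"az": 0,"hand": 1}]'

```text
t: 2.55
ee_pos: [0.5057, 0.2896, 0.2999]
ee_rot: [0.184, 0.983, -0.002, -0.002]
ft_force: [-0.4, 0.7, -0.0]
width: 0.0855
```

```bash
python3 look.py 3 wrist
```

```text
2.6 [0.5065 0.2882 0.2998] [[-0.9322, 0.3619, -0.0045], [0.362, 0.9322, -0.0039], [0.0028, -0.0052, -1.0]] [-0.37  0.46 -0.35  1.92  0.21  0.81  0.37] [-0.2 -1.1 -0.2] [ 0.01 -0.02  0.  ] 0.0854
```

View pics/wrist3.png

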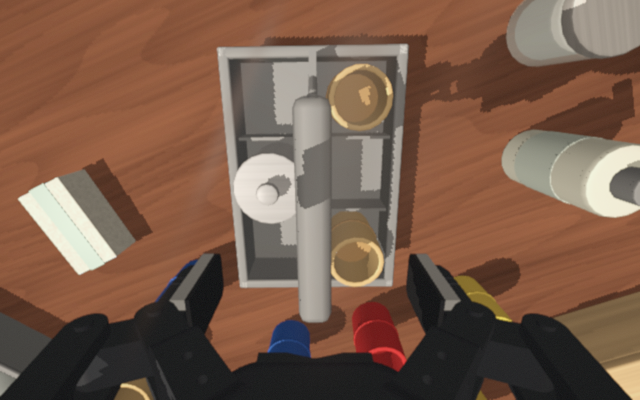

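Both bar ends are now visible, the far one at (312,97) and the near one at (315,321), so I'll refine the centre.

```bash
python3 - <<'E'
import cv2
a=cv2.imread("pics/wrist3.png")
cv2.imwrite("pics/w3a.png",cv2.resize(a[80:150,260:370],None,fx=5,fy=5,interpolation=cv2.INTER_CUBIC))
cv2.imwrite("pics/w3b.png",cv2.resize(a[260:330,260:370],None,fx=5,fy=5,interpolation=cv2.INTER_CUBIC))
E
```

```text
(no output)
```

View pics/w3a.png

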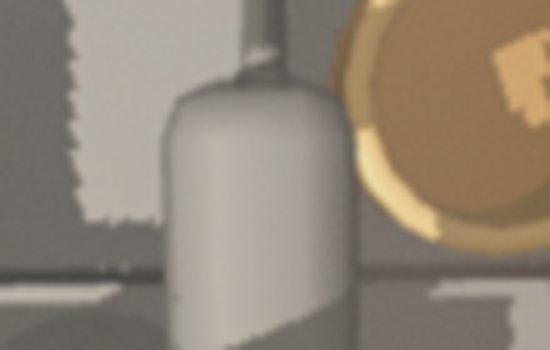

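View pics/w3b.png

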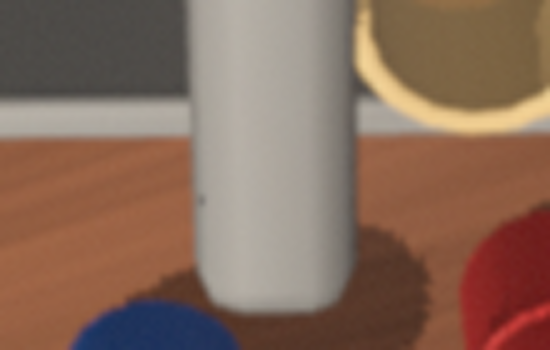

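```bash
python3 - <<'E'
from h import *
c=L("wrist3"); o=c["pose"][:3,3]; print("cam",o)
a,b=bp(c,(312,130),.167),bp(c,(315,290),.167)
e1,e2=bp(c,(312,96.3),.172),bp(c,(315.2,322.4),.174)
print(a,b,e1,e2,np.linalg.norm(e1-e2)); u=(a-b)[:2];u/=np.linalg.norm(u)
print(np.degrees(np.arctan2(u[1],u[0])),(e1+e2)/2)
m=((e1+e2)/2)[:2]; n=np.array([-u[1],u[0]])
print("mid on line", m+n*((a[:2]-m)@n))
# bar height by two wrist views: near end
w=L("wrist2"); print(tri(w,(376,253.4),c,(315.2,322.4)))
tcp=np.array([.5065,.2882]);x=np.array([-.9322,.362]);y=np.array([.362,.9322])
dm=m+n*((a[:2]-m)@n)-tcp
print("tool dx dy",dm@x,dm@y)
E
```

```text
cam [0.43532658 0.31728513 0.36956835]
[0.45201429 0.30831781 0.167     ] [0.56078076 0.26837429 0.167     ] [0.43324326 0.31568172 0.172     ] [0.58215633 0.26030251 0.174     ] 0.15888977617663533
159.83469164392474 [0.50769979 0.28799211 0.173     ]
mid on line [0.50765957 0.28788258]
(array([0.58096814, 0.26072075, 0.17550708]), [[0.06, 0.06], [-0.05, -0.05]])
tool dx dy -0.0011958553745476431 0.00012386034393252793
```

Two wrist views put the bar-end top at 0.1755 m (0.178 expected) and its length at 159 mm (160 expected), so the centre is confirmed. I'll turn 1° and go down, and then close the jaws.

>>> jog_arm --commands '[{"x": -0.02,"y": 0,"z": 0.2,"ax": 0,"ay": 0,"az": -0.13,"hand": 1},{"x": 0,"y": 0,"z": 0.2,"ax": 0,"ay": 0,"az": 0,"hand": 1},{"x": 0,"y": 0,"z": 0.2,"ax": 0,"ay": 0,"az": 0,"hand": 1},{"x": 0,"y": 0,"z": 0.2,"ax": 0,"ay": 0,"az": 0,"hand": 1},{"x": 0,"y": 0,"z": 0.2,"ax": 0,"ay": 0,"az": 0,"hand": 1},{"x": 0,"y": 0,"z": 0.2,"ax": 0,"ay": 0,"az": 0,"hand": 1},{"x": 0,"y": 0,"z": 0.2,"ax": 0,"ay": 0,"az": 0,"hand": 1},{"x": 0,"y": 0,"z": 0.15,"ax": 0,"ay": 0,"az": 0,"hand": 1},{"x": 0,"y": 0,"z": 0,"ax": 0,"ay": 0,"az": 0,"hand": 1}]'

```text
t: 3.5
ee_pos: [0.5089, 0.2829, 0.2134]
ee_rot: [0.178, 0.984, -0.004, -0.003]
ft_force: [0.6, -0.4, 0.5]
width: 0.0856
```

```bash
python3 look.py 4 wrist side
```

```text
3.6 [0.5092 0.2833 0.2144] [[-0.9368, 0.3497, -0.0053], [0.3497, 0.9368, -0.0063], [0.0027, -0.0078, -1.0]] [-0.39  0.56 -0.31  1.99  0.28  0.64  0.33] [ 0.1 -0.3 -0.7] [-0.01  0.06 -0.01] 0.0855
```

View pics/wrist4.png

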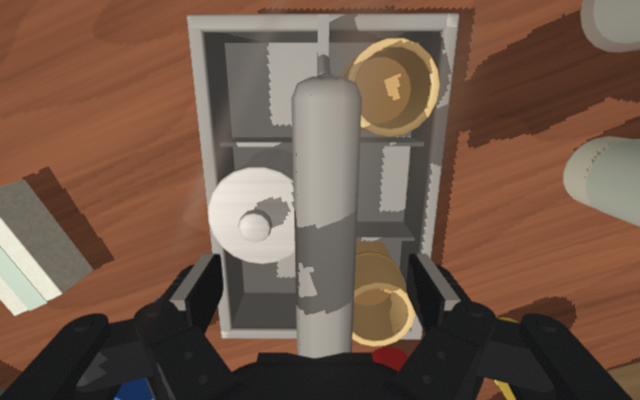

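View pics/side4.png

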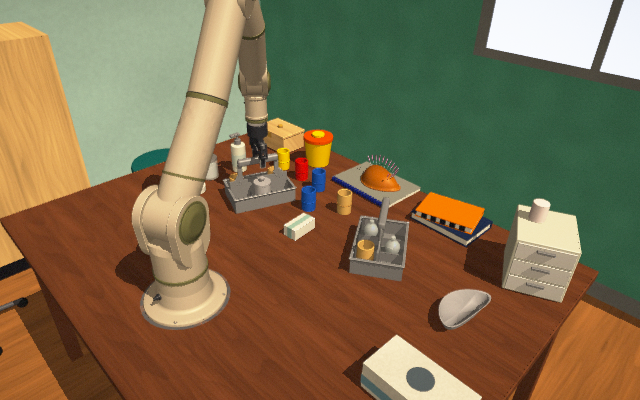

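The TCP drifted about 4 mm sideways, and the bar sits right of the finger middle in the picture. I'll correct that and the 0.5° tilt, then close.

>>> jog_arm --commands '[{"x": 0.06,"y": 0.08,"z": 0,"ax": -0.055,"ay": -0.02,"az": 0,"hand": 1},{"x": 0,"y": 0,"z": 0,"ax": 0,"ay": 0,"az": 0,"hand": 1}]'

```text
t: 3.8
ee_pos: [0.508, 0.2889, 0.2153]
ee_rot: [0.178, 0.984, 0.001, 0.001]
ft_force: [-0.5, 0.0, 0.2]
width: 0.0854
```

```bash
python3 look.py 5
```

```text
3.8 [0.508  0.2889 0.2153] [[-0.9368, 0.3498, 0.0017], [0.3498, 0.9368, 0.0014], [-0.0011, 0.0019, -1.0]] [-0.4   0.56 -0.31  1.99  0.28  0.63  0.32] [-0.5  0.   0.2] [ 0.06 -0.04 -0.05] 0.0854
```

>>> jog_arm --commands '[{"x": 0,"y": 0,"z": 0,"ax": 0,"ay": 0,"az": 0,"hand": 0.3},{"x": 0,"y": 0,"z": 0,"ax": 0,"ay": 0,"az": 0,"hand": 0},{"x": 0,"y": 0,"z": 0,"ax": 0,"ay": 0,"az": 0,"hand": -0.2},{"x": 0,"y": 0,"z": 0,"ax": 0,"ay": 0,"az": 0,"hand": -0.35},{"x": 0,"y": 0,"z": 0,"ax": 0,"ay": 0,"az": 0,"hand": -0.5},{"x": 0,"y": 0,"z": 0,"ax": 0,"ay": 0,"az": 0,"hand": -1},{"x": 0,"y": 0,"z": 0,"ax": 0,"ay": 0,"az": 0,"hand": -1},{"x": 0,"y": 0,"z": 0,"ax": 0,"ay": 0,"az": 0,"hand": -1}]' --newtons 60

```text
t: 4.6
ee_pos: [0.5079, 0.2882, 0.2161]
ee_rot: [0.178, 0.984, 0.001, 0.001]
ft_force: [-0.8, -1.8, 0.3]
width: 0.023
```

```bash
python3 look.py 6 wrist
```

```text
4.65 [0.5079 0.2882 0.2161] [[-0.9367, 0.35, 0.0025], [0.35, 0.9367, 0.001], [-0.0019, 0.0018, -1.0]] [-0.4   0.56 -0.31  1.99  0.28  0.63  0.32] [-0.9 -1.6  1.3] [ 0.02  0.03 -0.  ] 0.0231
```

View pics/wrist6.png

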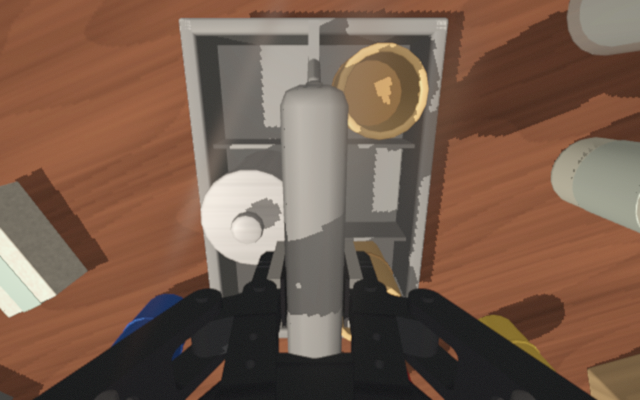

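The jaws hold the bar, with a width of 23 mm. I'll lift slowly.

>>> jog_arm --commands '[{"x": 0,"y": 0,"z": -0.04,"ax": 0,"ay": 0,"az": 0,"hand": -1},{"x": 0,"y": 0,"z": -0.08,"ax": 0,"ay": 0,"az": 0,"hand": -1},{"x": 0,"y": 0,"z": -0.1,"ax": 0,"ay": 0,"az": 0,"hand": -1},{"x": 0,"y": 0,"z": -0.1,"ax": 0,"ay": 0,"az": 0,"hand": -1},{"x": 0,"y": 0,"z": -0.1,"ax": 0,"ay": 0,"az": 0,"hand": -1},{"x": 0,"y": 0,"z": -0.08,"ax": 0,"ay": 0,"az": 0,"hand": -1},{"x": 0,"y": 0,"z": -0.04,"ax": 0,"ay": 0,"az": 0,"hand": -1},{"x": 0,"y": 0,"z": 0,"ax": 0,"ay": 0,"az": 0,"hand": -1}]'

```text
t: 5.45
ee_pos: [0.5069, 0.2877, 0.2438]
ee_rot: [0.178, 0.984, -0.0, -0.0]
ft_force: [0.3, -1.2, -8.7]
width: 0.0234
```

```bash
python3 look.py 7 wrist side
```

```text
5.55 [0.5067 0.2877 0.2434] [[-0.9368, 0.3498, -0.0013], [0.3498, 0.9368, -0.0008], [0.0009, -0.0012, -1.0]] [-0.38  0.52 -0.33  1.97  0.26  0.69  0.34] [-0.   0.2 -7.4] [ 0.04 -0.05 -0.02] 0.0232
```

View pics/wrist7.png

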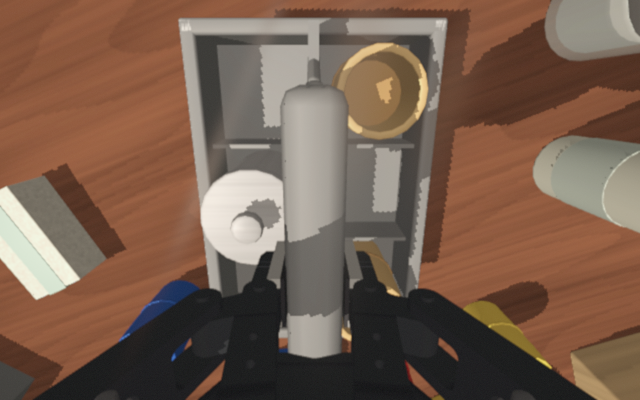

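View pics/side7.png

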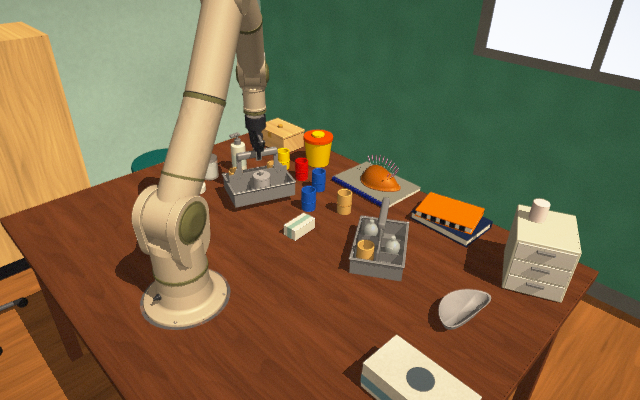

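The tray is off the desk by 27 mm with about 7 N on the wrist. Its place in the wrist view hasn't changed, so it isn't tipping. I'll lift the remaining 93 mm.

>>> jog_arm --commands '[{"x": 0,"y": 0,"z": -0.06,"ax": 0,"ay": 0,"az": 0,"hand": -1},{"x": 0,"y": 0,"z": -0.12,"ax": 0,"ay": 0,"az": 0,"hand": -1},{"x": 0,"y": 0,"z": -0.2,"ax": 0,"ay": 0,"az": 0,"hand": -1},{"x": 0,"y": 0,"z": -0.2,"ax": 0,"ay": 0,"az": 0,"hand": -1},{"x": 0,"y": 0,"z": -0.22,"ax": 0,"ay": 0,"az": 0,"hand": -1},{"x": 0,"y": 0,"z": -0.22,"ax": 0,"ay": 0,"az": 0,"hand": -1},{"x": 0,"y": 0,"z": -0.22,"ax": 0,"ay": 0,"az": 0,"hand": -1},{"x": 0,"y": 0,"z": -0.2,"ax": 0,"ay": 0,"az": 0,"hand": -1},{"x": 0,"y": 0,"z": -0.2,"ax": 0,"ay": 0,"az": 0,"hand": -1},{"x": 0,"y": 0,"z": -0.13,"ax": 0,"ay": 0,"az": 0,"hand": -1},{"x": 0,"y": 0,"z": -0.07,"ax": 0,"ay": 0,"az": 0,"hand": -1},{"x": 0,"y": 0,"z": 0,"ax": 0,"ay": 0,"az": 0,"hand": -1}]'

```text
t: 6.75
ee_pos: [0.5065, 0.2876, 0.3447]
ee_rot: [0.178, 0.984, -0.0, -0.0]
ft_force: [0.2, 0.4, -9.2]
width: 0.0234
```

```bash
python3 look.py 8 wrist
```

```text
6.8 [0.5064 0.2875 0.3444] [[-0.9369, 0.3496, -0.0007], [0.3496, 0.9369, -0.0007], [0.0005, -0.0009, -1.0]] [-0.35  0.41 -0.37  1.87  0.18  0.9   0.41] [ 0.3 -0.1 -6.4] [ 0.08  0.02 -0.03] 0.0232
```

View pics/wrist8.png

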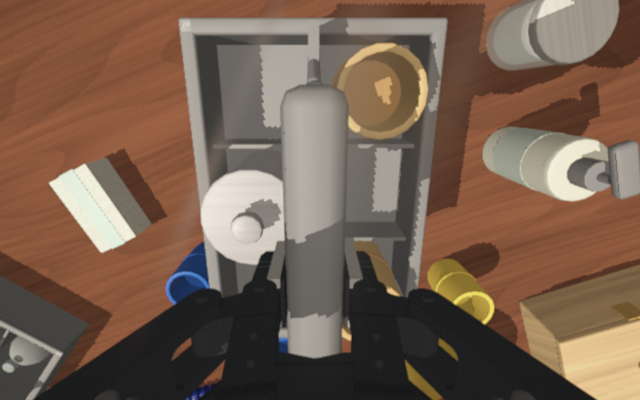

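The lift is 128 mm, so I'll ease down 8 mm and hold.

>>> jog_arm --commands '[{"x": 0,"y": 0,"z": 0.05,"ax": 0,"ay": 0,"az": 0,"hand": -1},{"x": 0,"y": 0,"z": 0.06,"ax": 0,"ay": 0,"az": 0,"hand": -1},{"x": 0,"y": 0,"z": 0.04,"ax": 0,"ay": 0,"az": 0,"hand": -1},{"x": 0,"y": 0,"z": 0,"ax": 0,"ay": 0,"az": 0,"hand": -1},{"x": 0,"y": 0,"z": 0,"ax": 0,"ay": 0,"az": 0,"hand": -1},{"x": 0,"y": 0,"z": 0,"ax": 0,"ay": 0,"az": 0,"hand": -1},{"x": 0,"y": 0,"z": 0,"ax": 0,"ay": 0,"az": 0,"hand": -1},{"x": 0,"y": 0,"z": 0,"ax": 0,"ay": 0,"az": 0,"hand": -1}]'

```text
t: 7.6
ee_pos: [0.5059, 0.2872, 0.3339]
ee_rot: [0.177, 0.984, -0.002, -0.002]
ft_force: [-0.1, -0.8, -7.2]
width: 0.0232
```

>>> jog_arm --commands '[{"x": 0,"y": 0,"z": 0,"ax": 0,"ay": 0,"az": 0,"hand": -1},{"x": 0,"y": 0,"z": 0,"ax": 0,"ay": 0,"az": 0,"hand": -1},{"x": 0,"y": 0,"z": 0,"ax": 0,"ay": 0,"az": 0,"hand": -1},{"x": 0,"y": 0,"z": 0,"ax": 0,"ay": 0,"az": 0,"hand": -1},{"x": 0,"y": 0,"z": 0,"ax": 0,"ay": 0,"az": 0,"hand": -1},{"x": 0,"y": 0,"z": 0,"ax": 0,"ay": 0,"az": 0,"hand": -1},{"x": 0,"y": 0,"z": 0,"ax": 0,"ay": 0,"az": 0,"hand": -1},{"x": 0,"y": 0,"z": 0,"ax": 0,"ay": 0,"az": 0,"hand": -1},{"x": 0,"y": 0,"z": 0,"ax": 0,"ay": 0,"az": 0,"hand": -1},{"x": 0,"y": 0,"z": 0,"ax": 0,"ay": 0,"az": 0,"hand": -1},{"x": 0,"y": 0,"z": 0,"ax": 0,"ay": 0,"az": 0,"hand": -1},{"x": 0,"y": 0,"z": 0,"ax": 0,"ay": 0,"az": 0,"hand": -1}]'

```text
t: 8.8
ee_pos: [0.506, 0.2872, 0.3342]
ee_rot: [0.178, 0.984, -0.001, -0.002]
ft_force: [0.1, 1.2, -7.2]
width: 0.0232
```

>>> jog_arm --commands '[{"x": 0,"y": 0,"z": 0,"ax": 0,"ay": 0,"az": 0,"hand": -1},{"x": 0,"y": 0,"z": 0,"ax": 0,"ay": 0,"az": 0,"hand": -1},{"x": 0,"y": 0,"z": 0,"ax": 0,"ay": 0,"az": 0,"hand": -1},{"x": 0,"y": 0,"z": 0,"ax": 0,"ay": 0,"az": 0,"hand": -1},{"x": 0,"y": 0,"z": 0,"ax": 0,"ay": 0,"az": 0,"hand": -1},{"x": 0,"y": 0,"z": 0,"ax": 0,"ay": 0,"az": 0,"hand": -1},{"x": 0,"y": 0,"z": 0,"ax": 0,"ay": 0,"az": 0,"hand": -1},{"x": 0,"y": 0,"z": 0,"ax": 0,"ay": 0,"az": 0,"hand": -1},{"x": 0,"y": 0,"z": 0,"ax": 0,"ay": 0,"az": 0,"hand": -1},{"x": 0,"y": 0,"z": 0,"ax": 0,"ay": 0,"az": 0,"hand": -1},{"x": 0,"y": 0,"z": 0,"ax": 0,"ay": 0,"az": 0,"hand": -1},{"x": 0,"y": 0,"z": 0,"ax": 0,"ay": 0,"az": 0,"hand": -1}]'

```text
t: 10.0
ee_pos: [0.5059, 0.2872, 0.3342]
ee_rot: [0.177, 0.984, -0.001, -0.002]
ft_force: [0.5, -0.6, -6.8]
width: 0.0231
```

```bash
python3 look.py 9 wrist side scene
```

```text
10.15 [0.5059 0.2872 0.3342] [[-0.937, 0.3494, -0.0038], [0.3494, 0.937, -0.0024], [0.0027, -0.0035, -1.0]] [-0.35  0.42 -0.37  1.88  0.19  0.88  0.4 ] [ 0.3 -0.2 -7.9] [ 0.05 -0.01 -0.02] 0.0234
```

View pics/side9.png

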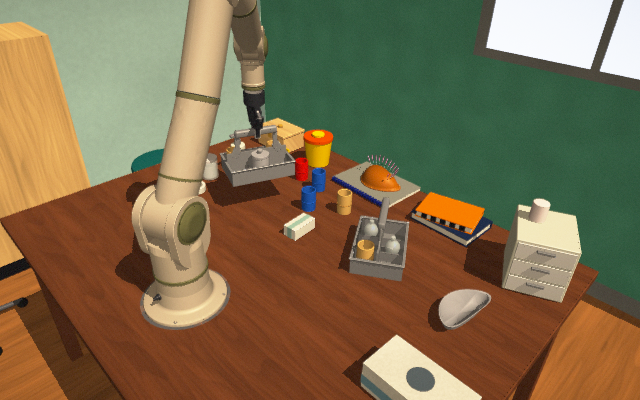

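View pics/scene9.png

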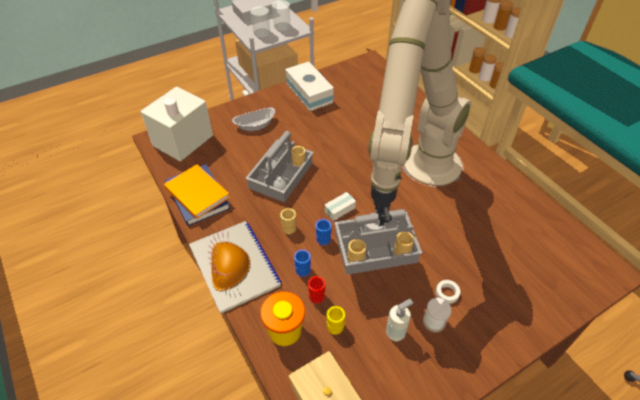

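View pics/wrist9.png

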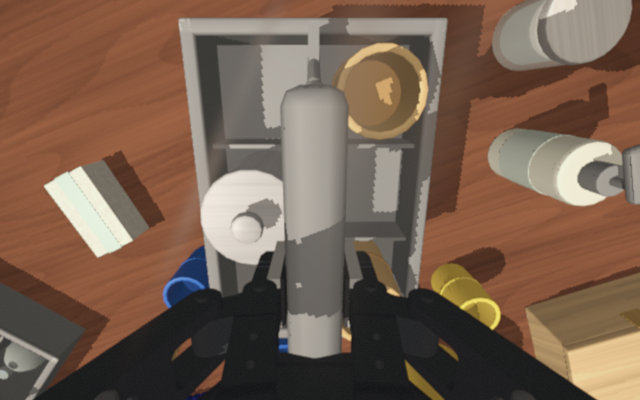

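>>> jog_arm --commands '[{"x": 0,"y": 0,"z": 0,"ax": 0,"ay": 0,"az": 0,"hand": -1},{"x": 0,"y": 0,"z": 0,"ax": 0,"ay": 0,"az": 0,"hand": -1},{"x": 0,"y": 0,"z": 0,"ax": 0,"ay": 0,"az": 0,"hand": -1},{"x": 0,"y": 0,"z": 0,"ax": 0,"ay": 0,"az": 0,"hand": -1},{"x": 0,"y": 0,"z": 0,"ax": 0,"ay": 0,"az": 0,"hand": -1},{"x": 0,"y": 0,"z": 0,"ax": 0,"ay": 0,"az": 0,"hand": -1},{"x": 0,"y": 0,"z": 0,"ax": 0,"ay": 0,"az": 0,"hand": -1},{"x": 0,"y": 0,"z": 0,"ax": 0,"ay": 0,"az": 0,"hand": -1},{"x": 0,"y": 0,"z": 0,"ax": 0,"ay": 0,"az": 0,"hand": -1},{"x": 0,"y": 0,"z": 0,"ax": 0,"ay": 0,"az": 0,"hand": -1},{"x": 0,"y": 0,"z": 0,"ax": 0,"ay": 0,"az": 0,"hand": -1},{"x": 0,"y": 0,"z": 0,"ax": 0,"ay": 0,"az": 0,"hand": -1}]'

```text
t: 11.35
ee_pos: [0.5059, 0.2872, 0.3342]
ee_rot: [0.177, 0.984, -0.001, -0.002]
ft_force: [1.1, 0.8, -8.5]
width: 0.0236
```

```bash
python3 look.py 10; python3 -c "
from cell import finish_job
print(finish_job())"
```

```text
11.35 [0.5059 0.2872 0.3342] [[-0.937, 0.3493, -0.0038], [0.3493, 0.937, -0.0023], [0.0027, -0.0035, -1.0]] [-0.35  0.42 -0.37  1.88  0.19  0.88  0.4 ] [ 1.1  0.8 -8.5] [ 0.04 -0.01 -0.04] 0.0236
the job is handed in; nothing more can be done
None
```

I picked up the left tray, the one with the steel swab jar and two bamboo cups, by the middle of its grip bar. I lifted it straight up and handed the job in while still holding it.

- **Height and stillness:** my last check showed it 118 mm above where it stood. It had been there for about 3.9 s, with the measured position steady to 0.3 mm.
- **Level:** the tool was within 0.3° of vertical. The tray looked the same in the wrist camera before and after the lift, so it did not tip in the grip.
- **Grip:** the jaws closed to 23 mm on the 24 mm bar, and the wrist carried about 7–8 N.
- **Contents and surroundings:** the jar and both cups were still in their pockets. The other tray and the rest of the desk looked unchanged.

Three things went differently from plan:

- **Refused moves:** the first two move calls were refused because I had left keys out; nothing moved.
- **Drift:** the tool drifted about 4 mm sideways on the way down, and I corrected that before gripping.
- **Overshoot:** the lift first reached 128 mm, so I lowered it again before holding.

One measurement disagreed with the given sizes: an early two-view estimate put the jar's knob at 96 mm high instead of about 112 mm. I did not rely on it.

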